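Sort the set-up leftovers into crate, hardware tray and gauge board

TASK

Clear up after setting the saw: lay the wooden block and the beech wedge flat on the floor of the plywood crate, side by side. Stand the star knob in the wide bay of the steel tray and the T-bolt in its narrow bay, and stand the dial gauge upright in the middle of the rubber mat on its square board, within about a centimetre. Set each thing down the same way up as it stands now, let go of everything, and leave the grease tin where it is.

Things in the scene. Friction and masses are not known exactly. Their poses are not given: they have to be found in the camera images.
- wood_block: Squared block of timber, 50 (x) x 70 (y) x 50 (z) mm, 0.1 kg; the shorter, taller of the two wooden pieces. Loose; grasp across its 50 mm sides (along its x). Origin: centre of its underside; z up.
- wedge: Beech wedge lying on its flat side, 36 (x) x 119 (y) mm, 28 mm high at its y -60 mm end and running down evenly to nothing at y +60 mm (19 mm high over its centre of mass at y -20 mm); 0.06 kg. Loose; grasp across its vertical 36 mm sides (along its x). Origin: centre of its underside; z up.
- star_knob: Black five-lobed star knob lying on its head with the metal stud pointing up: head 48 (x) x 46 (y) mm and 20 mm high, then a 20 mm collar to z 32 and a 10 mm stud up to z 62, both on the axis at y +2 mm. Loose, 0.05 kg. Grasp the head along its x; the widest pair of lobes, 48 mm apart, is at y -5 mm. Origin: centre of its underside; z up.
- t_bolt: Steel T-slot bolt with wing nut, standing on its T foot: foot 14 (x) x 30 (y) x 8 mm, 10 mm shank on the axis up to z 58, 16 mm nut at z 31 to 40, wings 34 mm across y and 4 mm thick at z 36 to 49. Loose, 0.06 kg. Grasp the wing tips along its y. Origin: centre of its underside; z up.
- dial_gauge: Round dial gauge standing on a small steel foot: black bezel 48 mm in diameter and 18 mm thick (x), centre at y +6 mm, z 28 mm; foot 30 (x) x 50 (y) x 6 mm; a stem on top up to z 70. Loose, 0.17 kg. Grasp the bezel across its 18 mm thickness (along its x). Origin: on the underside, 5 mm from the foot's middle towards -y and 6 mm from the bezel's; z up.
- grease_tin: Round blue lidded tin, 69 mm in diameter, 47 mm high, standing among the things; not to be moved. Loose. Origin: centre of its underside. Fixed bystanders: rule and pencil (x below 0.36 m), tape measure, screwdriver, tool case, drawer cabinet (y below -0.22 m), jar, brush and aerosol can 198 mm tall (x above 0.74 m).
- offcut_crate: Open plywood crate with dark corner posts outside, undivided, fixed. Outside 162 (x; 181 over the posts) x 202 (y) mm, walls 6 mm thick, 35 mm high; inside 150 (x) x 190 (y) mm, floor at z 6 mm. Room for the block at y -45 mm and, with its length along the crate's x, the wedge at y +50 mm. Origin: centre of its underside; z up.
- hardware_tray: Low sheet-steel tray with an off-centre divider along x, fixed. Outside 160 (x) x 175 (y) mm, walls 4 mm thick, 27 mm high with the rolled rim; divider 22 mm high; floor at z 4 mm. Bays 152 mm long in x: wide bay y -83.5 to +19.5 mm (103 mm wide, for the knob), narrow bay y +23.5 to +83.5 mm (60 mm wide, for the T-bolt). Origin: centre of its underside; z up.
- gauge_board: Flat square beech board 130 x 130 mm with a black rubber mat 104 x 104 mm on it, no rim, fixed; the mat's top is at z 12 mm. The dial gauge's origin belongs over the board's origin. Origin: centre of its underside; z up.
There are look-alikes about, which are no part of the job. Leave any red look-alike of the wood_block alone.

How it is judged (in metres and radians):
At the end, for the whole second after the job is handed in: Block and wedge flat on the crate floor; knob on the floor of the wide bay, T-bolt on that of the narrow bay (undersides within 6 mm of the floor); gauge on the mat, origin within 15 mm of the centre; all as upright as at the start (0.15 rad), at rest; tin never moved over 25 mm (x of wood_block in the frame of offcut_crate between -0.076 and 0.076 m and y of wood_block in the frame of offcut_crate between -0.095 and 0.095 m and z of wood_block in the frame of offcut_crate between 0.002 and 0.012 m and angle between each of wood_block, wedge, star_knob, t_bolt, dial_gauge's own z axis and vertical below 0.15 rad and linear speed of each of wood_block, wedge, star_knob, t_bolt, dial_gauge below 0.02 m/s and x of wedge in the frame of offcut_crate between -0.076 and 0.076 m and y of wedge in the frame of offcut_crate between -0.095 and 0.095 m and z of wedge in the frame of offcut_crate between 0.002 and 0.012 m and x of star_knob in the frame of hardware_tray between -0.076 and 0.076 m and y of star_knob in the frame of hardware_tray between -0.0835 and 0.0195 m and z of star_knob in the frame of hardware_tray between 0 and 0.01 m and x of t_bolt in the frame of hardware_tray between -0.076 and 0.076 m and y of t_bolt in the frame of hardware_tray between 0.0235 and 0.0835 m and z of t_bolt in the frame of hardware_tray between 0 and 0.01 m and horizontal distance between dial_gauge and gauge_board below 0.015 m and z of dial_gauge in the frame of gauge_board between 0.008 and 0.018 m); the robot touches nothing.
It fails at once if the grease tin was pushed away from its place (more than 25 mm) (distance of grease_tin from where it was at the start of the episode above 0.025 m).
It also fails if it takes over 128 s, if anything falls off the work surface, if the arm or the gripper's body presses on something with over 40 N, if the wrist force passes 120 N, or if a joint passes its speed limit or range.

ROBOT

A 6-joint arm with a two-finger parallel gripper is mounted at the origin on a cart in front of the work surface, level with it; the furniture and walls round the work are solid. World frame = base frame: x ahead of the robot, y to its left, z up, the work surface at z = 0. Lengths are in mm, angles in rad, forces in N, time in s.
With the tool pointing down it reaches from about 350 to 975 mm from the base axis. Payload 7.1 kg.
Tool frame: the origin (TCP) lies midway between the tips of the shut fingers; the grasp point (between the pads) lies 19 mm behind it (ctrl.grip_depth is the distance from the TCP to the grasp point, in mm); z points along the fingers, y is the line along which they close (so a half turn about z gives the same grasp; the last joint's range is limited). The gripper opens to 88 mm and grips with 3 to 60 N. Pads are 20 mm wide; open, the fingers measure 115 mm over their backs; the gripper's body (75 mm by 178 mm) begins 61 mm behind the grasp point.
Start: joints at [1.288, 0.423, 1.63, -0, 1.089, -0.019], TCP at [162.938, 603.37, 201.075] pointing down, gripper open.
Joint ranges: [-3, 3], [-0.9, 2.11], [0.09, 2.58], [-1.31, 4.45], [0.11, 2.69], [-2.54, 2.54]. Speed limits (rad/s): [2.39, 2.39, 3.01, 3.14, 3.14, 3.14].

INTERFACE

Orientations are given as a rotation vector (axis times angle).
In Python, from workcell import ctrl, cams gives the robot as it stands.
- The arm moves only by the tool move_arm, never from a script. Its argument "steps" is a list of rows, each a list of 3 entries, a list of its own where there are three numbers: the shift along the tool's x, y, z in units of 25 mm (1.0 is 25 mm), then the turn about the tool's z in units of 5 degrees (1.0 is 5 degrees), then the closure, from 0 (fully open) to 1 (shut). A call has 1 to 20 rows; each row shifts and turns the commanded pose from where the row before left it, along the tool's axes as they then stand; what a row does not reach is not made up. A row lasts 1/12 s, in which the tool goes at most 41.7 mm and 7.16 degrees, less where a joint would pass 70% of its speed; a pose out of reach is approached as far as the arm can. A call is refused whole if a number of a shift passes 1 or a number of a turn 1, either way. A call with a gripper value outside its range is refused whole. The fingers move at their own pace and stop on an object; the grip force is fixed at half the most. Time passes only in rows, so rows that do not move let the fingers close. It gives the time, the measured TCP pose, the force, the opening and the grip force at its end, in the units of the state.
- ctrl.get_obs(): the state, without advancing time (a new reading comes with each control period).
- cams.get_image(name): name is "side" or "top"; returns a dict with "image" (400x640x3 uint8, red, green, blue), "camera_matrix" (3x3 intrinsics, pixels), "xyz" and "rotation" of the camera in the world. Camera axes: x right, y down, z forward; pixel columns grow to the right and rows downward; lengths in mm; the calibration is good to about 2 mm. A picture is of the moment at which its call begins. There is no depth.
- ctrl.close_job(): hands the job in; it is judged then, once.
Trained networks look in the newest picture that a camera, given by its name, has taken for a name from the list of things; names that differ only in an ending like _2 or _b are one class to them, and where a whole thing is asked for, a point or a joint stands for the part that bears it (a point fixed in the world has none). Each returns a list of dicts, best first, with "p" (0 to 1); they miss things now and then, are a little off and sometimes report something else, mostly with a low value. They report only what shows in the picture. A call takes as long as a camera call. They do not tell look-alikes from the thing itself.
- cams.boxes_of(camera, thing): "rect" ([centre column, centre row, width, height] in pixels, round what is visible of it).
- cams.cut_out(camera, thing): "pixels" (400x640 bool, what is visible of it) and "rect" ([centre column, centre row, width, height] in pixels, round what is visible of it).
The state is a dict: "t": time; "qpos": joint angles; "qvel": joint speeds; "joint_torque": joint torques, N m; "ee_pos": TCP position; "orientation": TCP orientation; "ft_force": force on the tool from outside, world axes, zero at the start; "moment": the same for the moment, N m; "width": finger opening in mm; "grasp_force": force on a finger pad.
Only numpy, scipy, OpenCV 4.12 (cv2) and the standard library are available. Lean on these libraries where they do the work, as an engineer would, in place of code of your own. Each camera call takes 0.05 s, during which the arm holds its last target. There are 200 camera calls.

## Working session

There is one attempt and no reset: what is moved stays moved. The work goes in short steps, Python scripts to look and compute and a tool call to move; the robot and the scene stay as the last step left them, time stands still between calls to the robot, and variables do not carry over. Pictures are saved under pics/ and viewed, at most 14 in all, crops included, and the job is handed in when it is done.

Besides the shell and the picture viewer there is one more tool, called after "Call:" by a JSON object that holds its "name" and its "arguments". move_arm: Moves the arm, as the interface text tells. Its arguments: {"type":"object","properties":{"steps":{"type":"array"}},"required":["steps"]}

```bash
mkdir -p pics; ls; cat > h.py <<'E'
import numpy as np,cv2
from workcell import ctrl,cams
def shot(n,f=None):
    d=cams.get_image(n)
    if f: cv2.imwrite('pics/'+f,d['image'][:,:,::-1])
    return d
def ray(d,u,v,z):
    K=np.array(d['camera_matrix']);R=np.array(d['rotation']);c=np.array(d['xyz'])
    r=R@np.linalg.solve(K,[u,v,1.]);return (c+r*(z-c[2])/r[2])
def proj(d,p):
    K=np.array(d['camera_matrix']);R=np.array(d['rotation']);c=np.array(d['xyz'])
    q=K@(R.T@(np.array(p,float)-c));return q[:2]/q[2]
E
python3 - <<'E'
from h import *
for n in('top','side'):
    d=shot(n,n+'0.png');print(n,d['xyz'],np.round(d['rotation'],3).tolist(),np.round(d['camera_matrix'],1).tolist())
    for t in 'wood_block wedge star_knob t_bolt dial_gauge grease_tin offcut_crate hardware_tray gauge_board'.split():
        print(t,[(round(float(b['p']),2),np.round(b['rect']).astype(int).tolist()) for b in cams.boxes_of(n,t)][:4])
print(ctrl.get_obs())
E
```

```text
pics
top [ 273.32034575   46.64711933 1139.87086195] [-2.135, 2.087, -0.183] [[476.9, 0.0, 317.6], [0.0, 476.9, 197.1], [0.0, 0.0, 1.0]]
wood_block [(0.98, [340, 216, 34, 25]), (0.7, [440, 276, 37, 23])]
wedge [(0.68, [222, 240, 28, 54])]
star_knob [(0.57, [386, 221, 24, 17])]
t_bolt [(0.5, [305, 216, 8, 12])]
dial_gauge [(0.7, [426, 218, 26, 10])]
grease_tin [(0.81, [266, 217, 33, 31])]
offcut_crate [(0.75, [406, 148, 88, 78])]
hardware_tray [(0.86, [212, 163, 90, 74])]
gauge_board [(0.56, [308, 145, 58, 58]), (0.3, [214, 160, 87, 74])]
side [277.80738318 669.11286133 692.72838677] [-0.446, 2.775, -1.131] [[390.7, 0.0, 316.8], [0.0, 390.7, 202.9], [0.0, 0.0, 1.0]]
wood_block [(0.97, [398, 151, 23, 33]), (0.83, [333, 197, 28, 35])]
wedge [(0.81, [320, 308, 62, 44])]
star_knob [(0.75, [344, 173, 18, 22])]
t_bolt [(0.6, [319, 222, 10, 16])]
dial_gauge [(0.82, [350, 150, 12, 25])]
grease_tin [(0.72, [310, 252, 36, 36]), (0.58, [219, 292, 123, 103]), (0.43, [319, 307, 60, 42])]
offcut_crate [(0.71, [284, 152, 76, 62]), (0.28, [248, 210, 72, 54])]
hardware_tray [(0.82, [220, 294, 124, 107])]
gauge_board [(0.86, [247, 210, 69, 53])]
{'t': 1.0, 'qpos': array([ 1.28796263e+00,  4.23084329e-01,  1.62991219e+00,  1.76062086e-05,
        1.08854405e+00, -1.89970817e-02]), 'qvel': array([ 0.00118292,  0.00145068, -0.00054491, -0.0017992 , -0.0012816 ,
        0.00080405]), 'joint_torque': array([-5.84848440e-04, -5.44571722e+01, -2.74055600e+01,  6.44438923e-02,
        1.67733425e-02, -2.74915953e-05]), 'ee_pos': array([162.95886295, 603.37791557, 201.08005563]), 'orientation': array([-4.13244318e-01, -3.11428737e+00, -8.45728610e-05]), 'ft_force': array([ 0.19534357,  0.08633582, -0.71886998]), 'moment': array([-0.06914759,  0.00908995,  0.00303709]), 'grasp_force': 0.0, 'width': 87.94832094870657}
```

```bash
sed -i "s/R=np.array(d\['rotation'\])/R=cv2.Rodrigues(np.array(d['rotation'],float))[0]/" h.py
python3 - <<'E'
import cv2
a=cv2.imread('pics/top0.png')[90:310,150:480];cv2.imwrite('pics/top0c.png',cv2.resize(a,None,fx=2.4,fy=2.4,interpolation=cv2.INTER_CUBIC))
a=cv2.imread('pics/side0.png')[100:360,150:450];cv2.imwrite('pics/side0c.png',cv2.resize(a,None,fx=2.3,fy=2.3,interpolation=cv2.INTER_CUBIC))
E
```

```text
(no output)
```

View pics/top0c.png

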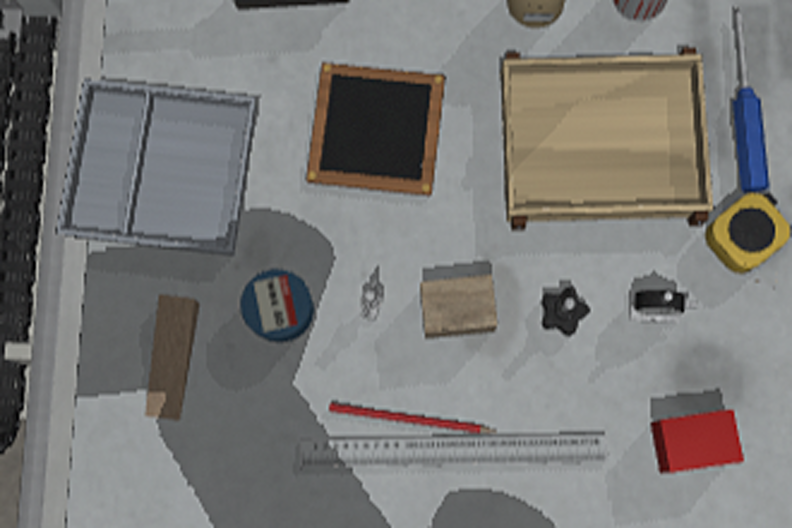

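View pics/side0c.png

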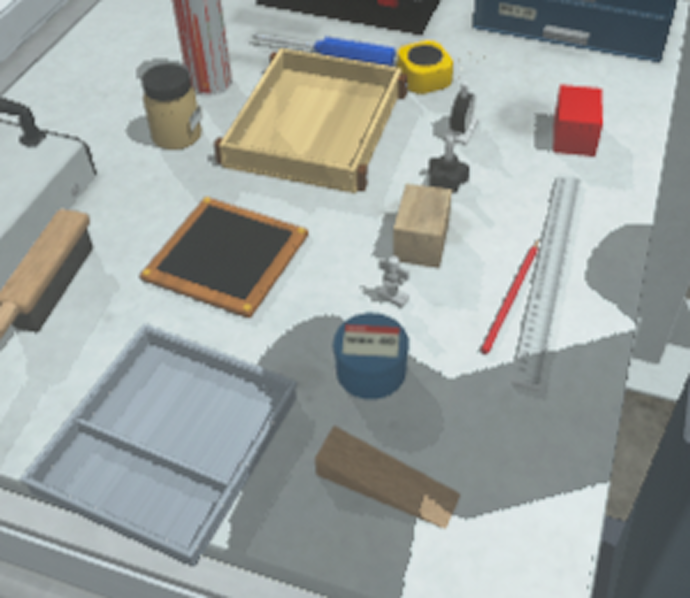

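```bash
cat > fit.py <<'E'
from h import *
from scipy.optimize import minimize
def box(x0,x1,y0,y1,z0,z1): return np.array([[x,y,z] for x in(x0,x1) for y in(y0,y1) for z in(z0,z1)],float)
A=np.linspace(0,2*np.pi,24,endpoint=False)
def cyl(r,z0,z1,cx=0,cy=0): return np.array([[cx+r*np.cos(a),cy+r*np.sin(a),z] for a in A for z in(z0,z1)])
def bez(): return np.array([[x,6+24*np.cos(a),28+24*np.sin(a)] for a in A for x in(-9,9)])
def lobe(t):
    c=np.array([20.5*np.cos(t),2+20.5*np.sin(t)])
    return np.vstack([cyl(4.5,0,20,*c),cyl(9,0,20,0,2)])
M={'wood_block':[box(-25,25,-35,35,0,50)],
'wedge':[np.array([[x,y,z] for x in(-18,18) for y,z in((-59.5,0),(-59.5,28),(59.5,0))],float)],
'star_knob':[lobe(np.radians(-90+72*i)) for i in range(5)]+[cyl(10,20,32,0,2),cyl(5,30,62,0,2)],
't_bolt':[box(-7,7,-15,15,0,8),cyl(5,0,58),cyl(8,31,40),box(-2,2,-17,17,36,49)],
'dial_gauge':[box(-15,15,-20,30,0,6),bez(),cyl(4,45,70,0,6)],
'grease_tin':[cyl(34.5,0,47)],
'offcut_crate':[box(-81,81,-101,101,0,35)],
'hardware_tray':[box(-80,80,-87.5,87.5,0,27)],
'gauge_board':[box(-65,65,-65,65,0,11)]}
def render(d,t,p,S=4):
    c,s=np.cos(p[2]),np.sin(p[2]);R=np.array([[c,-s,0],[s,c,0],[0,0,1]])
    im=np.zeros((400*S,640*S),np.uint8)
    for P in M[t]:
        W=P@R.T+[p[0],p[1],p[3] if len(p)>3 else 0]
        q=np.array([proj(d,w) for w in W])
        h=cv2.convexHull(((q+.5)*S*16).astype(np.int32)-8)
        cv2.fillConvexPoly(im,h,1,shift=4)
    return im
def fit(t,masks,p0,yaws,S=4,z=0):
    allp=[]
    up=[(d,cv2.resize(m.astype(np.uint8),None,fx=S,fy=S,interpolation=cv2.INTER_NEAREST)) for d,m in masks]
    def cost(p):
        e=0
        for d,m in up:
            r=render(d,t,[p[0],p[1],p[2]/50,z],S); e+=1-(r&m).sum()/max((r|m).sum(),1)
        return e/len(up)
    for y in yaws:
        b=minimize(cost,[p0[0],p0[1],y*50],method='Nelder-Mead',options=dict(initial_simplex=[[p0[0],p0[1],y*50],[p0[0]+8,p0[1],y*50],[p0[0],p0[1]+8,y*50],[p0[0],p0[1],y*50+10]],maxfev=90,xatol=.2,fatol=1e-3))
        allp.append((round(float(b.fun),3),np.round(b.x[:2],1).tolist(),round(float((b.x[2]/50+np.pi)%(2*np.pi)-np.pi),3)))
    return sorted(allp)
E
cat > go.py <<'E'
from fit import *
D={n:shot(n) for n in('top','side')}
for t in M:
    ms=[]
    for n in D:
        r=cams.cut_out(n,t)
        if t=='grease_tin': r=[x for x in r if x['rect'][2]<60]
        if r: ms.append((D[n],r[0]['pixels'])); 
        print(t,n,[(round(float(x['p']),2),np.round(x['rect']).astype(int).tolist()) for x in r[:2]])
        if t=='wood_block' and n=='side' : ms[-1]=(D[n],min(r[:2],key=lambda x:abs(x['rect'][0]-333))['pixels'])
        if n=='top' and r: np.save('m_%s.npy'%t,ms[-1][1])
    u,v=np.argwhere(ms[0][1]).mean(0)[::-1]
    z=np.vstack(M[t])[:,2].max()/2
    p0=ray(ms[0][0],u,v,z)[:2]
    ys=[0] if t=='grease_tin' else [-.8,0,.8] if t=='gauge_board' else [0,.8,1.57,2.4] if t in('offcut_crate','hardware_tray','wood_block') else [0,.8,1.57,2.4,3.14,4,4.7,5.5]
    for f in fit(t,ms,p0,ys)[:4]: print('   ',f)
E
python3 go.py
```

```text
wood_block top [(0.62, [340, 216, 34, 26]), (0.58, [441, 273, 35, 27])]
wood_block side [(0.96, [400, 150, 21, 34]), (0.63, [334, 200, 23, 34])]
    (0.072, [442.6, 17.3], -3.024)
    (0.072, [442.7, 17.3], 0.115)
    (0.072, [442.7, 17.4], -3.025)
    (0.072, [442.7, 17.4], 0.114)
wedge top [(0.96, [222, 240, 25, 56])]
wedge side [(0.8, [320, 308, 64, 44]), (0.55, [219, 293, 122, 104])]
    (0.088, [388.9, 300.9], 1.462)
    (0.089, [388.5, 301.1], 1.467)
    (0.089, [388.7, 301.0], 1.465)
    (0.089, [388.8, 301.1], 1.465)
star_knob top [(0.73, [384, 222, 20, 20])]
star_knob side [(0.7, [343, 171, 16, 25])]
    (0.174, [445.7, -89.3], 1.287)
    (0.174, [445.8, -89.2], 1.285)
    (0.175, [441.9, -89.3], -1.259)
    (0.175, [442.0, -89.6], -1.233)
t_bolt top [(0.57, [303, 215, 7, 10])]
t_bolt side [(0.74, [320, 223, 10, 18])]
    (0.25, [447.5, 102.0], -1.81)
    (0.25, [447.5, 102.2], 1.332)
    (0.251, [447.5, 102.0], 1.318)
    (0.251, [447.6, 102.0], -1.823)
dial_gauge top [(0.59, [424, 216, 28, 14])]
dial_gauge side [(0.57, [350, 148, 14, 30])]
    (0.176, [450.5, -185.5], -0.0
[... 264 characters left out ...]
404, 147, 85, 76])]
offcut_crate side [(0.98, [284, 152, 80, 64]), (0.65, [309, 253, 35, 38])]
    (0.044, [619.9, -128.9], -3.11)
    (0.044, [620.1, -128.9], 0.035)
    (0.044, [620.1, -128.7], 0.035)
    (0.26, [620.3, -127.0], 1.844)
hardware_tray top [(0.7, [214, 160, 89, 74]), (0.51, [302, 216, 12, 11])]
hardware_tray side [(0.89, [219, 293, 123, 106])]
    (0.029, [583.2, 324.5], -0.094)
    (0.029, [583.3, 324.6], 3.049)
    (0.137, [587.9, 329.8], 1.471)
    (0.138, [587.4, 328.6], 1.452)
gauge_board top [(0.64, [308, 146, 59, 55])]
gauge_board side [(0.68, [247, 209, 70, 49])]
    (0.072, [631.0, 103.7], 1.487)
    (0.072, [631.0, 103.8], -0.099)
    (0.072, [631.1, 103.5], -0.085)
```

```bash
cat > ov.py <<'E'
from fit import *
def tile(d,t,p,f=9,w=44,h=40,draw=True):
    r=render(d,t,p,1);ys,xs=np.nonzero(r);cx,cy=int(xs.mean()),int(ys.mean())
    a=d['image'][cy-h//2:cy+h//2,cx-w//2:cx+w//2,::-1]
    a=cv2.resize(a,None,fx=f,fy=f,interpolation=cv2.INTER_CUBIC)
    if draw:
        R=render(d,t,p,f)[(cy-h//2)*f:(cy+h//2)*f,(cx-w//2)*f:(cx+w//2)*f]
        c,_=cv2.findContours(R,cv2.RETR_LIST,cv2.CHAIN_APPROX_NONE);a=a.copy();cv2.drawContours(a,c,-1,(0,255,0),1)
    return a
E
python3 - <<'E'
from ov import *
D=[shot('top'),shot('side')]
P=[('t_bolt',[447.5,102,1.332]),('star_knob',[444,-89.3,1.28]),('dial_gauge',[450.6,-185,-.075])]
cv2.imwrite('pics/ov1.png',np.vstack([np.hstack([tile(d,t,p,7,38,40) for t,p in P]) for d in D]))
E
```

```text
(no output)
```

View pics/ov1.png

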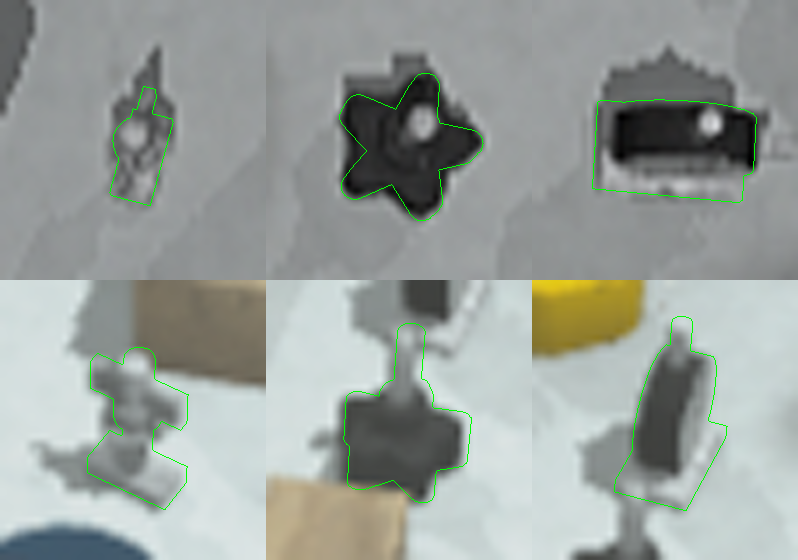

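```bash
cat > plan.py <<'E'
import sys
from h import *
def plan(x,y,z,psi):
    o=ctrl.get_obs();R=cv2.Rodrigues(np.array(o['orientation'],float))[0]
    p=np.arctan2(R[1,1],R[0,1]); d=(psi-p+np.pi/2)%np.pi-np.pi/2
    q6=o['qpos'][5]
    psi=p+d
    ty=np.array([np.cos(psi),np.sin(psi)]);tx=np.array([-ty[1],ty[0]])
    e=np.array([x,y])-o['ee_pos'][:2]
    print('t %.2f turn %.2f | x %.2f y %.2f z %.2f units'%(o['t'],-np.degrees(d)/5,e@tx/25,e@ty/25,(o['ee_pos'][2]-z)/25),'q6 %.2f w %.1f g %.1f'%(q6,o['width'],o['grasp_force']),np.round(o['ee_pos'],1))
plan(*[float(a) for a in sys.argv[1:5]])
E
python3 plan.py 408.6 298.9 80 1.465
```

```text
t 2.10 turn -1.81 | x -11.06 y -11.07 z 4.84 units q6 -0.02 w 88.0 g 0.0 [162.9 603.4 201.1]
```

Call:
{"name": "move_arm", "arguments": {"steps": [[[0, 0, 0.4], -0.91, 0], [[0, 0, 0.4], -0.9, 0], [[-0.92, -0.92, 0.35], 0, 0], [[-0.92, -0.92, 0.35], 0, 0], [[-0.92, -0.92, 0.35], 0, 0], [[-0.92, -0.92, 0.35], 0, 0], [[-0.92, -0.92, 0.35], 0, 0], [[-0.92, -0.92, 0.35], 0, 0], [[-0.92, -0.92, 0.35], 0, 0], [[-0.92, -0.92, 0.35], 0, 0], [[-0.92, -0.92, 0.35], 0, 0], [[-0.92, -0.92, 0.35], 0, 0], [[-0.92, -0.92, 0.3], 0, 0], [[-0.92, -0.92, 0.2], 0, 0], [[0, 0, 0], 0, 0], [[0, 0, 0], 0, 0]]}}

```text
t: 3.43
ee_pos: [409.0, 298.7, 80.9]
orientation: [-0.172, -3.137, 0.0]
ft_force: [0.3, 1.4, 0.2]
width: 87.7
grasp_force: 0.0
```

```bash
python3 plan.py 408.6 298.9 3 1.465; python3 - <<'E'
from ov import *
D=[shot('top'),shot('side')]
P=[('wedge',[388.8,301,1.465])]
cv2.imwrite('pics/w1.png',np.hstack([tile(d,t,p,5,80,90) for t,p in P for d in D]))
E
```

```text
t 3.43 turn -0.04 | x 0.02 y 0.01 z 3.12 units q6 -0.85 w 87.7 g 0.0 [409.  298.7  80.9]
```

View pics/w1.png

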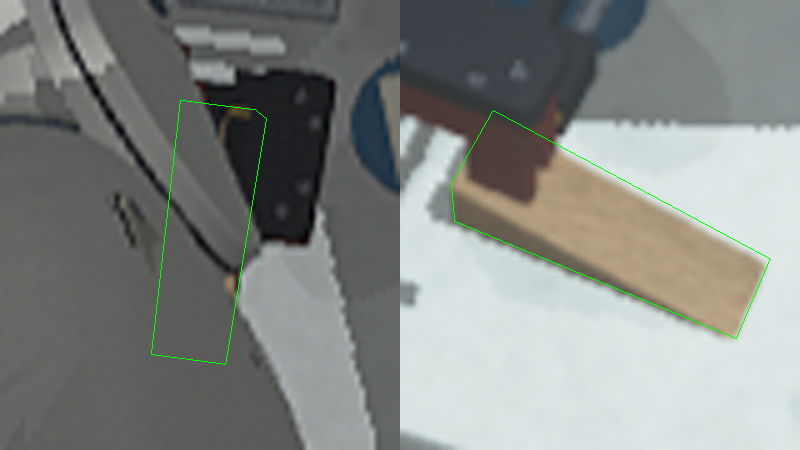

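Call:
{"name": "move_arm", "arguments": {"steps": [[[0, 0, 0.8], 0, 0.1], [[0, 0, 0.8], 0, 0.1], [[0, 0, 0.8], 0, 0.1], [[0, 0, 0.5], 0, 0.1], [[0, 0, 0.2], 0, 0.1], [[0, 0, 0], 0, 0.3], [[0, 0, 0], 0, 1], [[0, 0, 0], 0, 1], [[0, 0, 0], 0, 1], [[0, 0, 0], 0, 1], [[0, 0, 0], 0, 1], [[0, 0, 0], 0, 1], [[0, 0, 0], 0, 1], [[0, 0, 0], 0, 1], [[0, 0, 0], 0, 1], [[0, 0, 0], 0, 1]]}}

```text
t: 4.87
ee_pos: [408.3, 299.7, 3.5]
orientation: [-0.166, -3.137, 0.0]
ft_force: [-0.1, -0.1, 0.4]
width: 9.3
grasp_force: 0.0
```

```bash
python3 - <<'E'
from ov import *
d=shot('side')
print(ctrl.get_obs()['width'])
a=d['image'][230:370,240:420,::-1];cv2.imwrite('pics/w2.png',cv2.resize(a,None,fx=4,fy=4,interpolation=cv2.INTER_CUBIC))
E
```

```text
5.101215551915914
```

View pics/w2.png

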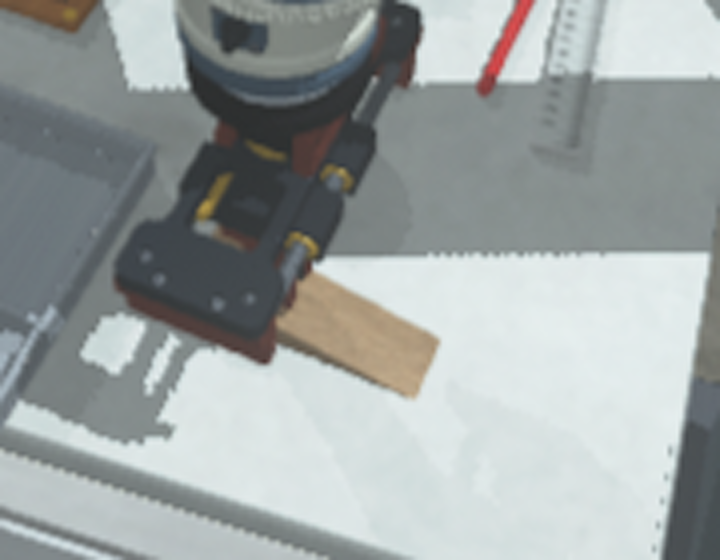

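```bash
python3 - <<'E'
from fit import *
d=shot('side')
for p in([388.8,301,1.465],):
    c,s=np.cos(p[2]),np.sin(p[2])
    for x,y,z in((-18,59.5,0),(18,59.5,0),(-18,-59.5,28),(18,-59.5,28)):
        w=[p[0]+c*x-s*y,p[1]+s*x+c*y,z];print(np.round(w),np.round(proj(d,w),1))
for u in((349.5,315.5),(343.5,329.5)): print(ray(d,*u,0).round(1))
print(ctrl.get_obs()['width'],ctrl.get_obs()['grasp_force'])
for t in('wedge',):
  for n in('side','top'):
    for r in cams.cut_out(n,t)[:2]: print(n,r['p'],r['rect'])
E
```

```text
[328. 289.   0.] [350.5 313.3]
[332. 325.   0.] [343.8 329.2]
[446. 277.  28.] [295.1 283.6]
[450. 313.  28.] [286.8 298.3]
[328.4 294.5   0. ]
[331.8 325.9   0. ]
1.8044832277349054 0.0
side 0.61 [322.6, 305.4, 56.0, 44.8]
```

Call:
{"name": "move_arm", "arguments": {"steps": [[[0, 0, -0.8], 0, 1], [[0, 0, -0.8], 0, 1], [[0, 0, -0.8], 0, 1], [[0, 0, -0.8], 0, 1], [[0, 0, -0.8], 0, 1], [[0, 0, -0.8], 0, 1]]}}

```text
t: 5.57
ee_pos: [408.1, 299.6, 124.5]
orientation: [-0.166, -3.137, 0.0]
ft_force: [-0.4, 0.2, 0.1]
width: 0.1
grasp_force: 0.0
```

```bash
python3 - <<'E'
from ov import *
d=shot('side')
print(ctrl.get_obs()['width'],ctrl.get_obs()['ee_pos'],ctrl.get_obs()['grasp_force'])
for w in ([409,299,125],[388.8,301,5],[409,299,8]): print(np.round(proj(d,w)))
a=d['image'][230:370,240:420,::-1];cv2.imwrite('pics/w3.png',cv2.resize(a,None,fx=4,fy=4,interpolation=cv2.INTER_CUBIC))
E
```

```text
0.39043163392889096 [409.94267092 300.98406277 127.94851429] 0.0
[309. 269.]
[319. 308.]
[309. 304.]
```

View pics/w3.png

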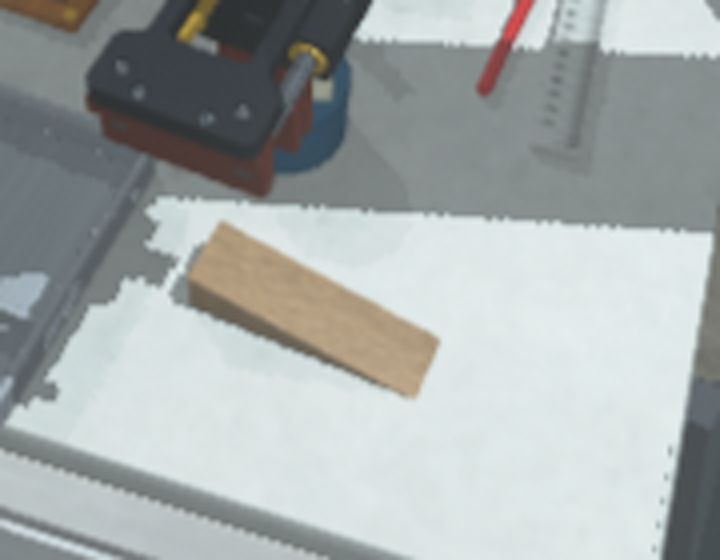

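```bash
python3 - <<'E'
from fit import *
for n in('side','top'):
    d=shot(n,n+'4.png')
    print(n,d['xyz'],d['rotation'])
    for w in ([399,343,81],[419,343,81],[409,255,81],[399,343,101],[409,388,165],[409,388,205]): print(w,np.round(proj(d,w)))
print(ray(d,*[0,0],0), ctrl.get_obs()['ee_pos'],ctrl.get_obs()['qpos'])
E
```

```text
side [277.80738318 669.11286133 692.72838677] [-0.44609047  2.77490263 -1.13094575]
[399, 343, 81] [306. 305.]
[419, 343, 81] [296. 302.]
[409, 255, 81] [317. 264.]
[399, 343, 101] [306. 299.]
[409, 388, 165] [290. 300.]
[409, 388, 205] [288. 286.]
top [ 273.32034575   46.64711933 1139.87086195] [-2.13483715  2.08729719 -0.18269639]
[399, 343, 81] [195. 230.]
[419, 343, 81] [196. 221.]
[409, 255, 81] [235. 226.]
[399, 343, 101] [193. 229.]
[409, 388, 165] [163. 220.]
[409, 388, 205] [156. 217.]
[1016.60735613  937.97958362    0.        ] [409.11153916 300.36726874 124.82688608] [ 6.09863060e-01  3.61341786e-01  1.94578197e+00 -7.22804174e-06
  8.31181576e-01 -8.55050065e-01]
```

Call:
{"name": "move_arm", "arguments": {"steps": [[[0, 0, -0.8], 0, 0], [[0, 0, -0.8], 0, 0], [[0, 0, -0.8], 0, 0], [[0, 0, 0], 0, 0], [[0, 0, 0], 0, 0], [[0, 0, 0], 0, 0]]}}

```text
t: 6.22
ee_pos: [407.4, 299.2, 182.1]
orientation: [-0.166, -3.135, 0.002]
ft_force: [-0.1, -0.9, 0.5]
width: 36.9
grasp_force: 0.0
```

```bash
python3 - <<'E'
from fit import *
o=ctrl.get_obs();print(o['ee_pos'],o['width'])
ims=[]
for n in('side','top'):
    d=shot(n);a=d['image'][:,:,::-1].copy()
    x,y,z=o['ee_pos'];
    for dy in(-44,0,44):
        cv2.circle(a,tuple(int(v) for v in np.round(proj(d,[x,y+dy,z]))),1,(0,255,0),-1)
    ims.append(cv2.resize(a[130:330,140:440] if n=='side' else a[90:290,100:400],None,fx=2.6,fy=1.9 and 2.6)[:,:400*2])
cv2.imwrite('pics/tcp.png',cv2.resize(np.vstack(ims),None,fx=.57,fy=.57) if 0 else np.hstack([cv2.resize(i,(400,267)) for i in ims]))
cv2.imwrite('pics/tcpS.png',ims[0])
E
```

```text
[407.43315433 299.19287373 182.08804901] 36.90496702468111
```

View pics/tcpS.png

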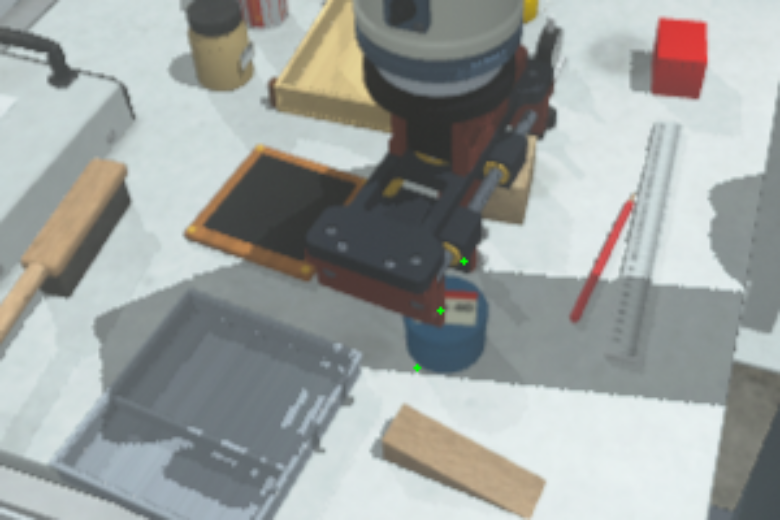

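```bash
python3 - <<'E'
from fit import *
d=shot('side')
for z0,ob in((3.5,[(270,320+0),(307.5,320.5)]),(124.5,[(262,256),(307.5,278)])):
  for z in(0,61,80):
   for y in(357,388):
    print(z0,z,y,[np.round(proj(d,[x,y,z0+z]),0).tolist() for x in(446,372)],'obs L/R bottom',ob)
a=shot('top')['image'];cv2.imwrite('pics/t5.png',cv2.resize(a[130:290,120:320,::-1],None,fx=4,fy=3.7,interpolation=cv2.INTER_CUBIC))
print(ctrl.get_obs()['width'])
E
```

```text
3.5 0 357 [[281.0, 325.0], [318.0, 337.0]] obs L/R bottom [(270, 320), (307.5, 320.5)]
3.5 0 388 [[275.0, 340.0], [313.0, 353.0]] obs L/R bottom [(270, 320), (307.5, 320.5)]
3.5 61 357 [[279.0, 309.0], [318.0, 321.0]] obs L/R bottom [(270, 320), (307.5, 320.5)]
3.5 61 388 [[272.0, 325.0], [313.0, 338.0]] obs L/R bottom [(270, 320), (307.5, 320.5)]
3.5 80 357 [[278.0, 304.0], [319.0, 316.0]] obs L/R bottom [(270, 320), (307.5, 320.5)]
3.5 80 388 [[271.0, 319.0], [313.0, 332.0]] obs L/R bottom [(270, 320), (307.5, 320.5)]
124.5 0 357 [[277.0, 291.0], [319.0, 304.0]] obs L/R bottom [(262, 256), (307.5, 278)]
124.5 0 388 [[269.0, 307.0], [313.0, 320.0]] obs L/R bottom [(262, 256), (307.5, 278)]
124.5 61 357 [[274.0, 270.0], [319.0, 283.0]] obs L/R bottom [(262, 256), (307.5, 278)]
124.5 61 388 [[266.0, 286.0], [313.0, 300.0]] obs L/R bottom [(262, 256), (307.5, 278)]
124.5 80 357 [[273.0, 263.0], [319.0, 276.0]] obs L/R bottom [(262, 256), (307.5, 278)]
124.5 80 388 [[265.0, 279.0], [313.0, 293.0]] obs L/R bottom [(262, 256), (307.5, 278)]
52.91311960503582
```

View pics/t5.png

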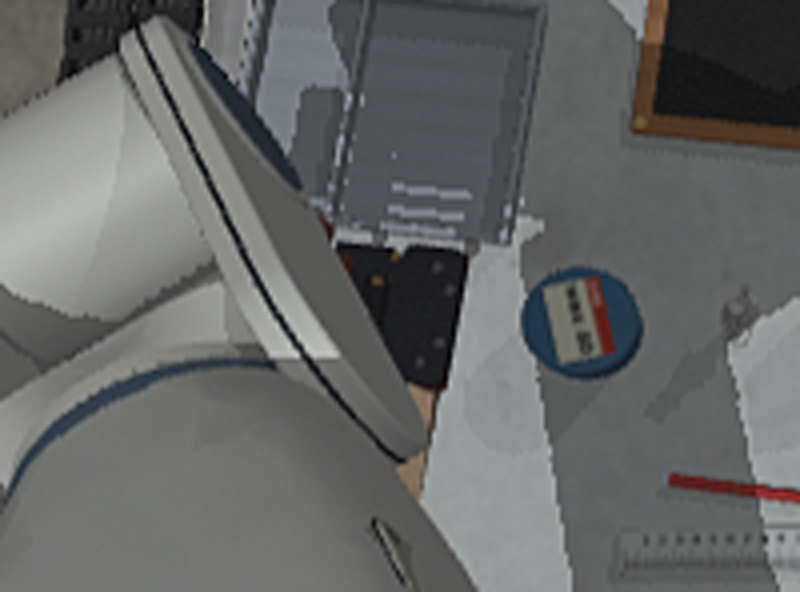

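Call:
{"name": "move_arm", "arguments": {"steps": [[[-0.3, -0.96, 0], 0, 0], [[-0.3, -0.96, 0], 0, 0], [[-0.3, -0.96, 0], 0, 0], [[-0.3, -0.96, 0], 0, 0], [[-0.3, -0.96, 0], 0, 0], [[-0.3, -0.96, 0], 0, 0], [[-0.3, -0.96, 0], 0, 0], [[-0.3, -0.96, 0], 0, 0]]}}

```text
t: 7.08
ee_pos: [447.4, 101.2, 183.0]
orientation: [-0.166, -3.136, 0.0]
ft_force: [0.2, 1.1, 0.3]
width: 88.1
grasp_force: 0.0
```

Call:
{"name": "move_arm", "arguments": {"steps": [[[0, 0, 0.16], 1, 0], [[0, 0, 0.16], 1, 0], [[0, 0, 0.16], 1, 0], [[0, 0, 0.16], 1, 0], [[0, 0, 0.16], 1, 0], [[0, 0, 0.16], 1, 0], [[0, 0, 0.16], 1, 0], [[0, 0, 0.16], 1, 0], [[0, 0, 0.16], 1, 0], [[0, 0, 0.16], 1, 0], [[0, 0, 0.16], 1, 0], [[0, 0, 0.16], 1, 0], [[0, 0, 0.16], 1, 0], [[0, 0, 0.16], 1, 0], [[0, 0, 0.16], 1, 0], [[0, 0, 0.16], 1, 0], [[0, 0, 0.16], 1, 0], [[0, 0, 0.16], 1, 0], [[0, 0, 0.16], 1, 0], [[0, 0, 0.16], 0.5, 0]]}}

```text
t: 8.75
ee_pos: [447.3, 102.4, 102.8]
orientation: [-2.472, -1.938, 0.001]
ft_force: [-0.7, -0.6, -0.3]
width: 87.8
grasp_force: 0.0
```

```bash
python3 plan.py 447.5 102 24 -.239; python3 - <<'E'
from fit import *
o=ctrl.get_obs();print(o['width'])
R=cv2.Rodrigues(o['orientation'])[0];ims=[]
for n in('side','top'):
    d=shot(n);a=cv2.resize(d['image'][:,:,::-1],None,fx=4,fy=4,interpolation=cv2.INTER_CUBIC)
    for dy in(-44,0,44):
        q=(proj(d,o['ee_pos']+R[:,1]*dy)+.5)*4;cv2.circle(a,tuple(int(v) for v in q),3,(0,255,0),-1)
    c=((proj(d,o['ee_pos']))*4).astype(int)
    ims.append(a[c[1]-220:c[1]+220,c[0]-200:c[0]+200])
cv2.imwrite('pics/tb.png',np.hstack(ims))
E
```

```text
t 8.75 turn -0.03 | x -0.01 y 0.01 z 3.15 units q6 0.44 w 87.8 g 0.0 [447.3 102.4 102.8]
87.80999697713959
```

View pics/tb.png

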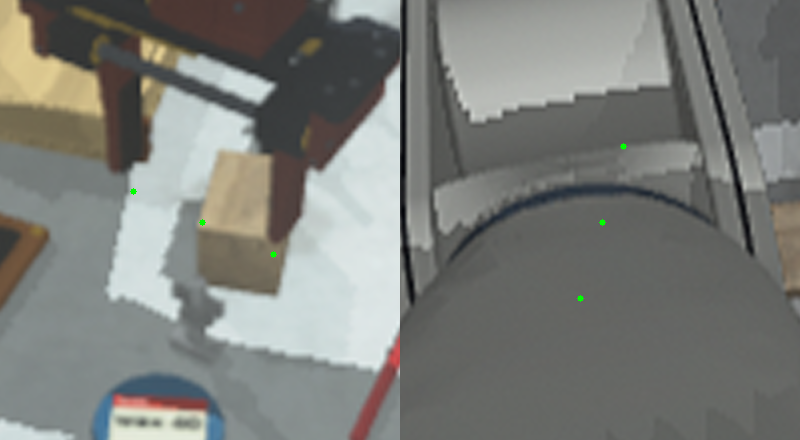

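Call:
{"name": "move_arm", "arguments": {"steps": [[[0, 0, 0.7], 0, 0], [[0, 0, 0.7], 0, 0], [[0, 0, 0.7], 0, 0], [[0, 0, 0.7], 0, 0], [[0, 0, 0.5], 0, 0], [[0, 0, 0.3], 0, 0], [[0, 0, 0.1], 0, 0], [[0, 0, 0], 0, 0]]}}

```text
t: 9.52
ee_pos: [447.3, 102.4, 10.7]
orientation: [-2.467, -1.944, 0.002]
ft_force: [0.2, 0.5, 0.3]
width: 88.0
grasp_force: 0.0
```

```bash
python3 - <<'E'
from fit import *
o=ctrl.get_obs();print(o['width'],o['ee_pos'],o['ft_force'])
R=cv2.Rodrigues(o['orientation'])[0];ims=[]
for n in('side',):
    d=shot(n);a=cv2.resize(d['image'][:,:,::-1],None,fx=8,fy=8,interpolation=cv2.INTER_CUBIC)
    for dy in(-44,0,44):
        q=(proj(d,o['ee_pos']+R[:,1]*dy)+.5)*8;cv2.circle(a,tuple(int(v) for v in q),3,(0,255,0),-1)
    c=((proj(d,o['ee_pos']))*8).astype(int)
    ims.append(a[c[1]-300:c[1]+250,c[0]-350:c[0]+350])
cv2.imwrite('pics/tb2.png',np.hstack(ims))
E
```

```text
88.02086674570717 [447.33685229 102.41315296  10.70136948] [0.19968121 0.45905711 0.27057206]
```

View pics/tb2.png

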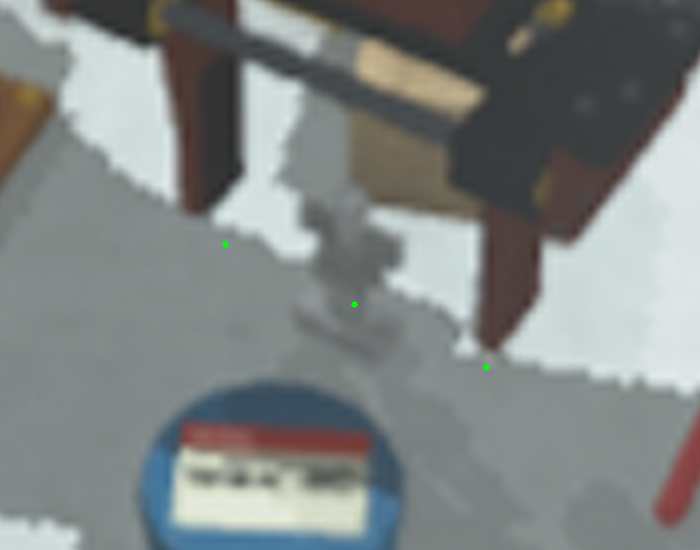

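Call:
{"name": "move_arm", "arguments": {"steps": [[[0, 0, 0], 0, 0.5], [[0, 0, 0], 0, 0.5], [[0, 0, 0], 0, 0.5], [[0, 0, 0], 0, 0.5], [[0, 0, 0], 0, 0.5], [[0, 0, 0], 0, 0.5], [[0, 0, 0], 0, 0.5], [[0, 0, 0], 0, 0.5]]}}

```text
t: 10.23
ee_pos: [447.6, 102.5, 11.1]
orientation: [2.468, 1.944, 0.0]
ft_force: [0.0, 0.2, 0.3]
width: 43.8
grasp_force: 0.0
```

```bash
python3 - <<'E'
from fit import *
o=ctrl.get_obs();print(o['width'],o['ee_pos'],o['ft_force'])
R=cv2.Rodrigues(o['orientation'])[0];ims=[]
for n in('side',):
    d=shot(n);a=cv2.resize(d['image'][:,:,::-1],None,fx=8,fy=8,interpolation=cv2.INTER_CUBIC)
    for dy in(-o['width']/2,0,o['width']/2):
        q=(proj(d,o['ee_pos']+R[:,1]*dy)+.5)*8;cv2.circle(a,tuple(int(v) for v in q),3,(0,255,0),-1)
    c=((proj(d,o['ee_pos']))*8).astype(int)
    ims.append(a[c[1]-300:c[1]+250,c[0]-350:c[0]+350])
cv2.imwrite('pics/tb3.png',np.hstack(ims))
E
```

```text
43.76781311002779 [447.62287949 102.48933888  11.11404307] [0.04758636 0.23183393 0.3413791 ]
```

View pics/tb3.png

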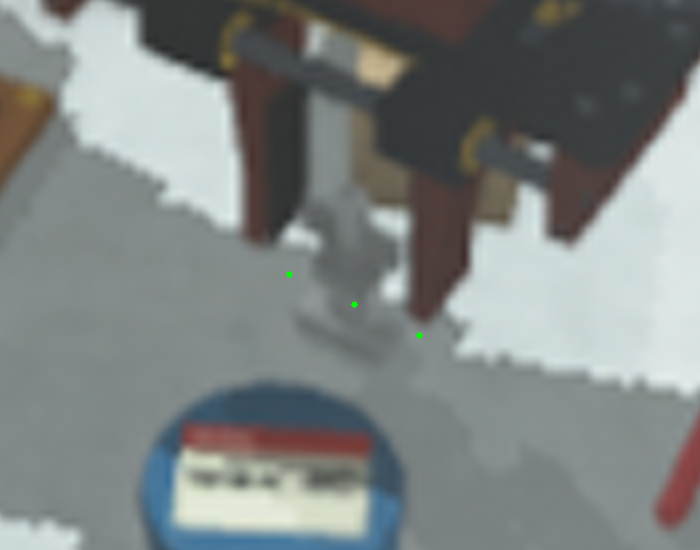

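Call:
{"name": "move_arm", "arguments": {"steps": [[[0, 0, 0.2], 0, 0.5], [[0, 0, 0.2], 0, 0.5], [[0, 0, 0], 0, 0.7], [[0, 0, 0], 0, 0.7], [[0, 0, 0], 0, 1], [[0, 0, 0], 0, 1], [[0, 0, 0], 0, 1], [[0, 0, 0], 0, 1], [[0, 0, 0], 0, 1]]}}

```text
t: 11.03
ee_pos: [447.7, 102.5, 1.2]
orientation: [2.468, 1.944, 0.0]
ft_force: [-0.3, 0.0, -0.6]
width: 32.9
grasp_force: 30.0
```

Call:
{"name": "move_arm", "arguments": {"steps": [[[0, 0, -0.5], 0, 1], [[0, 0, -0.8], 0, 1], [[0, 0, -0.8], -0.86, 1], [[0, 0, -0.8], -0.8, 1], [[0, 0, 0], 0, 1], [[0, 0, 0], 0, 1]]}}

```text
t: 11.53
ee_pos: [448.4, 102.6, 74.3]
orientation: [2.322, 2.114, 0.004]
ft_force: [-0.2, -0.0, -1.3]
width: 33.1
grasp_force: 30.0
```

```bash
python3 plan.py 588.2 377.8 7 -.094
```

```text
t 11.53 turn 0.01 | x 11.48 y 4.53 z 2.69 units q6 0.29 w 33.1 g 30.0 [448.4 102.6  74.3]
```

Call:
{"name": "move_arm", "arguments": {"steps": [[[0.82, 0.324, 0], 0, 1], [[0.82, 0.324, 0], 0, 1], [[0.82, 0.324, 0], 0, 1], [[0.82, 0.324, 0], 0, 1], [[0.82, 0.324, 0], 0, 1], [[0.82, 0.324, 0], 0, 1], [[0.82, 0.324, 0], 0, 1], [[0.82, 0.324, 0], 0, 1], [[0.82, 0.324, 0], 0, 1], [[0.82, 0.324, 0], 0, 1], [[0.82, 0.324, 0], 0, 1], [[0.82, 0.324, 0], 0, 1], [[0.82, 0.324, 0], 0, 1], [[0.82, 0.324, 0], 0, 1], [[0, 0, 0], 0, 1], [[0, 0, 0], 0, 1], [[0, 0, 0], 0, 1]]}}

```text
t: 12.95
ee_pos: [585.6, 376.8, 71.7]
orientation: [-2.322, -2.116, 0.005]
ft_force: [-0.4, 0.6, -1.0]
width: 33.0
grasp_force: 30.0
```

```bash
python3 plan.py 588.2 377.8 7 -.094
```

```text
t 12.95 turn 0.02 | x 0.05 y 0.10 z 2.59 units q6 0.65 w 33.0 g 30.0 [585.6 376.8  71.7]
```

Call:
{"name": "move_arm", "arguments": {"steps": [[[0, 0, 0.7], 0, 1], [[0, 0, 0.7], 0, 1], [[0, 0, 0.6], 0, 1], [[0, 0, 0.4], 0, 1], [[0, 0, 0.15], 0, 1], [[0, 0, 0.05], 0, 1], [[0, 0, 0], 0, 1]]}}

```text
t: 13.53
ee_pos: [587.0, 377.8, 8.5]
orientation: [-2.321, -2.117, 0.0]
ft_force: [-0.4, -0.0, 0.3]
width: 33.0
grasp_force: 30.0
```

Call:
{"name": "move_arm", "arguments": {"steps": [[[0, 0, 0.06], 0, 1], [[0, 0, 0.04], 0, 1], [[0, 0, 0], 0, 1], [[0, 0, 0], 0, 1]]}}

```text
t: 13.87
ee_pos: [587.1, 378.0, 6.5]
orientation: [2.321, 2.117, 0.001]
ft_force: [-0.3, -0.0, 0.2]
width: 32.9
grasp_force: 30.0
```

Call:
{"name": "move_arm", "arguments": {"steps": [[[0, 0, 0], 0, 0.4], [[0, 0, 0], 0, 0.4], [[0, 0, 0], 0, 0.4], [[0, 0, 0], 0, 0.4], [[0, 0, -0.5], 0, 0.4], [[0, 0, -0.9], 0, 0.3], [[0, 0, -0.9], 0, 0], [[0, 0, -0.9], 0, 0]]}}

```text
t: 14.53
ee_pos: [586.8, 377.9, 87.7]
orientation: [-2.321, -2.117, 0.0]
ft_force: [1.2, 0.1, -0.7]
width: 69.0
grasp_force: 0.0
```

```bash
python3 plan.py 408.6 298.9 60 1.465; python3 - <<'E'
from fit import *
d=shot('side');r=cams.cut_out('side','t_bolt')
for x in r[:2]: print(x['p'],np.round(x['rect']))
print(np.round([proj(d,[587,378,z]) for z in(4,62)]))
r=render(d,'t_bolt',[587,378,1.48,4],1);ys,xs=np.nonzero(r);print((xs.min()+xs.max())/2,(ys.min()+ys.max())/2,np.ptp(xs),np.ptp(ys))
E
```

```text
t 14.53 turn -17.84 | x 6.76 y -3.89 z 1.11 units q6 0.65 w 69.0 g 0.0 [586.8 377.9  87.7]
0.71 [205. 308.  16.  20.]
[[209. 314.]
 [202. 298.]]
206.0 307.0 22 24
```

Call:
{"name": "move_arm", "arguments": {"steps": [[[0, 0, 0], -1, 0], [[0, 0, 0], -1, 0], [[0, 0, 0], -1, 0], [[0, 0, 0], -1, 0], [[0, 0, 0], -1, 0], [[0, 0, 0], -1, 0], [[0, 0, 0], -1, 0], [[0, 0, 0], -1, 0], [[0, 0, 0], -1, 0], [[0, 0, 0], -1, 0], [[0, 0, 0], -1, 0], [[0, 0, 0], -1, 0], [[0, 0, 0], -1, 0], [[0, 0, 0], -1, 0], [[0, 0, 0], -1, 0], [[0, 0, 0], -1, 0], [[0, 0, 0], -1, 0], [[0, 0, 0], -0.84, 0]]}}

```text
t: 16.13
ee_pos: [586.5, 377.6, 85.5]
orientation: [-0.159, -3.137, 0.001]
ft_force: [-0.5, 0.6, 0.7]
width: 88.2
grasp_force: 0.0
```

Call:
{"name": "move_arm", "arguments": {"steps": [[[0.84, -0.48, 0], 0, 0], [[0.84, -0.48, 0], 0, 0], [[0.84, -0.48, 0], 0, 0], [[0.84, -0.48, 0], 0, 0], [[0.84, -0.48, 0], 0, 0], [[0.84, -0.48, 0], 0, 0], [[0.84, -0.48, 0], 0, 0], [[0.84, -0.48, 0], 0, 0], [[0, 0, 0.4], 0, 0], [[0, 0, 0.4], 0, 0]]}}

```text
t: 16.97
ee_pos: [409.2, 300.0, 66.0]
orientation: [0.165, 3.137, 0.001]
ft_force: [0.7, -0.3, 0.4]
width: 87.6
grasp_force: 0.0
```

```bash
python3 plan.py 408.6 298.9 0 1.465
```

```text
t 16.97 turn 0.01 | x 0.02 y -0.05 z 2.64 units q6 -0.86 w 87.6 g 0.0 [409.2 300.   66. ]
```

Descend carefully below reported zero in small steps, watching the force.

Call:
{"name": "move_arm", "arguments": {"steps": [[[0, 0, 0.8], 0, 0], [[0, 0, 0.8], 0, 0], [[0, 0, 0.7], 0, 0], [[0, 0, 0.3], 0, 0.1], [[0, 0, 0.1], 0, 0.2], [[0, 0, 0.1], 0, 0.2], [[0, 0, 0.06], 0, 0.2], [[0, 0, 0.04], 0, 0.3]]}}

```text
t: 17.63
ee_pos: [410.3, 300.5, -6.0]
orientation: [0.166, 3.136, 0.001]
ft_force: [0.1, -0.0, -0.3]
width: 66.2
grasp_force: 0.0
```

Call:
{"name": "move_arm", "arguments": {"steps": [[[0, 0, 0.06], 0, 0.3], [[0, 0, 0.04], 0, 0.3], [[0, 0, 0], 0, 0.4]]}}

```text
t: 17.88
ee_pos: [409.8, 300.3, -8.6]
orientation: [0.166, 3.137, 0.001]
ft_force: [0.1, 0.4, 0.5]
width: 57.7
grasp_force: 0.0
```

Call:
{"name": "move_arm", "arguments": {"steps": [[[0, 0, 0.06], 0, 0.5], [[0, 0, 0.04], 0, 0.6], [[0, 0, 0], 0, 0.8], [[0, 0, 0], 0, 1], [[0, 0, 0], 0, 1], [[0, 0, 0], 0, 1], [[0, 0, 0], 0, 1]]}}

```text
t: 18.47
ee_pos: [409.6, 300.1, -11.5]
orientation: [-0.166, -3.137, 0.0]
ft_force: [0.5, 0.3, -1.0]
width: 35.6
grasp_force: 30.0
```

Call:
{"name": "move_arm", "arguments": {"steps": [[[0, 0, -0.4], 0, 1], [[0, 0, -0.8], 0, 1], [[0, 0, -0.9], -0.8, 1], [[0, 0, -0.9], -0.8, 1], [[0, 0, -0.5], 0, 1], [[0, 0, 0], 0, 1], [[0, 0, 0], 0, 1]]}}

```text
t: 19.05
ee_pos: [410.1, 300.5, 77.0]
orientation: [-0.052, 3.139, 0.002]
ft_force: [0.1, -0.3, 0.3]
width: 35.6
grasp_force: 30.0
```

```bash
python3 plan.py 638.3 -81.2 -5 1.606
```

```text
t 19.05 turn -0.02 | x -8.58 y -15.58 z 3.28 units q6 -1.00 w 35.6 g 30.0 [410.1 300.5  77. ]
```

Call:
{"name": "move_arm", "arguments": {"steps": [[[-0.477, -0.866, 0], 0, 1], [[-0.477, -0.866, 0], 0, 1], [[-0.477, -0.866, 0], 0, 1], [[-0.477, -0.866, 0], 0, 1], [[-0.477, -0.866, 0], 0, 1], [[-0.477, -0.866, 0], 0, 1], [[-0.477, -0.866, 0], 0, 1], [[-0.477, -0.866, 0], 0, 1], [[-0.477, -0.866, 0], 0, 1], [[-0.477, -0.866, 0], 0, 1], [[-0.477, -0.866, 0], 0, 1], [[-0.477, -0.866, 0], 0, 1], [[-0.477, -0.866, 0], 0, 1], [[-0.477, -0.866, 0], 0, 1], [[-0.477, -0.866, 0], 0, 1], [[-0.477, -0.866, 0], 0, 1], [[-0.477, -0.866, 0], 0, 1], [[-0.477, -0.866, 0], 0, 1], [[0, 0, 0], 0, 1], [[0, 0, 0], 0, 1]]}}

```text
t: 20.72
ee_pos: [636.7, -83.0, 74.5]
orientation: [0.05, -3.139, -0.001]
ft_force: [0.0, 2.3, -1.2]
width: 35.8
grasp_force: 30.0
```

```bash
python3 plan.py 638.3 -81.2 -5 1.606
```

```text
t 20.72 turn -0.04 | x -0.07 y 0.07 z 3.18 units q6 -1.75 w 35.8 g 30.0 [636.7 -83.   74.5]
```

Call:
{"name": "move_arm", "arguments": {"steps": [[[-0.06, 0.07, 0.7], 0, 1], [[0, 0, 0.8], 0, 1], [[0, 0, 0.7], 0, 1], [[0, 0, 0.5], 0, 1], [[0, 0, 0.3], 0, 1], [[0, 0, 0.1], 0, 1], [[0, 0, 0], 0, 1], [[0, 0, 0], 0, 1]]}}

```text
t: 21.38
ee_pos: [639.2, -80.1, -0.9]
orientation: [-0.053, 3.14, -0.0]
ft_force: [-0.0, -0.5, 0.2]
width: 35.5
grasp_force: 30.0
```

Call:
{"name": "move_arm", "arguments": {"steps": [[[0, 0, 0.06], 0, 1], [[0, 0, 0.06], 0, 1], [[0, 0, 0.02], 0, 1], [[0, 0, 0], 0, 1], [[0, 0, 0], 0, 1]]}}

```text
t: 21.8
ee_pos: [638.9, -80.3, -4.7]
orientation: [-0.053, 3.141, -0.0]
ft_force: [0.3, 0.2, -1.6]
width: 35.6
grasp_force: 30.0
```

Call:
{"name": "move_arm", "arguments": {"steps": [[[0, 0, 0], 0, 0.46], [[0, 0, 0], 0, 0.46], [[0, 0, 0], 0, 0.46], [[0, 0, 0], 0, 0.46], [[0, 0, -0.5], 0, 0.46], [[0, 0, -0.9], 0, 0.46], [[0, 0, -0.9], 0, 0.2], [[0, 0, -0.9], 0, 0], [[0, 0, -0.6], 0, 0], [[0, 0, 0], 0, 0]]}}

```text
t: 22.63
ee_pos: [641.4, -80.6, 94.6]
orientation: [-0.053, 3.135, -0.002]
ft_force: [1.0, -0.1, -0.3]
width: 70.6
grasp_force: 0.0
```

```bash
python3 plan.py 442.6 17.4 60 .115; python3 - <<'E'
from fit import *
d=shot('side');r=cams.cut_out('side','wedge')
for x in r[:2]: print(x['p'],np.round(x['rect']))
r=render(d,'wedge',[619,-81,1.606,6],1);ys,xs=np.nonzero(r);print((xs.min()+xs.max())/2,(ys.min()+ys.max())/2,np.ptp(xs),np.ptp(ys))
E
```

```text
t 22.63 turn 17.07 | x 4.81 y -7.45 z 1.39 units q6 -1.75 w 70.6 g 0.0 [641.4 -80.6  94.6]
0.69 [283. 159.  42.  23.]
280.5 159.5 47 25
```

Call:
{"name": "move_arm", "arguments": {"steps": [[[0, 0, 0], 1, 0], [[0, 0, 0], 1, 0], [[0, 0, 0], 1, 0], [[0, 0, 0], 1, 0], [[0, 0, 0], 1, 0], [[0, 0, 0], 1, 0], [[0, 0, 0], 1, 0], [[0, 0, 0], 1, 0], [[0, 0, 0], 1, 0], [[0, 0, 0], 1, 0], [[0, 0, 0], 1, 0], [[0, 0, 0], 1, 0], [[0, 0, 0], 1, 0], [[0, 0, 0], 1, 0], [[0, 0, 0], 1, 0], [[0, 0, 0], 1, 0], [[0, 0, 0], 1, 0]]}}

```text
t: 24.15
ee_pos: [637.6, -80.1, 88.3]
orientation: [-2.087, -2.345, 0.002]
ft_force: [0.5, 0.0, 0.5]
width: 87.7
grasp_force: 0.0
```

Call:
{"name": "move_arm", "arguments": {"steps": [[[0.535, -0.828, 0], 0, 0], [[0.535, -0.828, 0], 0, 0], [[0.535, -0.828, 0], 0, 0], [[0.535, -0.828, 0], 0, 0], [[0.535, -0.828, 0], 0, 0], [[0.535, -0.828, 0], 0, 0], [[0.535, -0.828, 0], 0, 0], [[0.535, -0.828, 0], 0, 0], [[0.535, -0.828, 0], 0, 0], [[0, 0, 0.4], 0, 0], [[0, 0, 0.4], 0, 0], [[0, 0, 0], 0, 0]]}}

```text
t: 25.15
ee_pos: [438.6, 16.6, 68.1]
orientation: [-2.081, -2.351, 0.003]
ft_force: [0.3, 0.7, 0.1]
width: 87.9
grasp_force: 0.0
```

```bash
python3 plan.py 442.6 17.4 -4 .115
```

```text
t 25.15 turn 0.07 | x 0.01 y 0.16 z 2.88 units q6 -0.11 w 87.9 g 0.0 [438.6  16.6  68.1]
```

Call:
{"name": "move_arm", "arguments": {"steps": [[[0, 0.05, 0.8], 0, 0], [[0, 0, 0.8], 0, 0], [[0, 0, 0.7], 0, 0], [[0, 0, 0.4], 0, 0], [[0, 0, 0.2], 0, 0], [[0, 0, 0], 0, 0.3], [[0, 0, 0], 0, 0.5], [[0, 0, 0], 0, 1], [[0, 0, 0], 0, 1], [[0, 0, 0], 0, 1], [[0, 0, 0], 0, 1]]}}

```text
t: 26.07
ee_pos: [441.3, 16.9, -1.8]
orientation: [2.082, 2.351, 0.002]
ft_force: [0.5, -0.2, 1.0]
width: 51.4
grasp_force: 0.4
```

Call:
{"name": "move_arm", "arguments": {"steps": [[[0, 0, 0], 0, 1], [[0, 0, 0], 0, 1], [[0, 0, -0.4], 0, 1], [[0, 0, -0.8], 0, 1], [[0, 0, -0.9], 0.92, 1], [[0, 0, -0.9], 0, 1], [[0, 0, 0], 0, 1], [[0, 0, 0], 0, 1]]}}

```text
t: 26.73
ee_pos: [441.3, 16.9, 73.8]
orientation: [2.174, 2.265, 0.003]
ft_force: [-0.0, -0.6, -0.4]
width: 50.0
grasp_force: 30.0
```

```bash
python3 plan.py 621.6 -173.9 4 .035
```

```text
t 26.73 turn 0.07 | x -7.88 y 6.94 z 2.79 units q6 -0.03 w 50.0 g 30.0 [441.3  16.9  73.8]
```

Call:
{"name": "move_arm", "arguments": {"steps": [[[-0.657, 0.579, 0], 0, 1], [[-0.657, 0.579, 0], 0, 1], [[-0.657, 0.579, 0], 0, 1], [[-0.657, 0.579, 0], 0, 1], [[-0.657, 0.579, 0], 0, 1], [[-0.657, 0.579, 0], 0, 1], [[-0.657, 0.579, 0], 0, 1], [[-0.657, 0.579, 0], 0, 1], [[-0.657, 0.579, 0], 0, 1], [[-0.657, 0.579, 0], 0, 1], [[-0.657, 0.579, 0], 0, 1], [[-0.657, 0.579, 0], 0, 1], [[0, 0, 0], 0, 1], [[0, 0, 0], 0, 1], [[0, 0, 0.7], 0, 1], [[0, 0, 0.6], 0, 1]]}}

```text
t: 28.07
ee_pos: [621.0, -172.1, 39.1]
orientation: [-2.174, -2.266, 0.001]
ft_force: [-0.3, -0.0, -1.5]
width: 49.9
grasp_force: 30.0
```

```bash
python3 plan.py 621.6 -173.9 4.5 .035
```

```text
t 28.07 turn 0.07 | x -0.07 y 0.02 z 1.38 units q6 -0.33 w 49.9 g 30.0 [ 621.  -172.1   39.1]
```

Call:
{"name": "move_arm", "arguments": {"steps": [[[-0.05, 0, 0.6], 0, 1], [[0, 0, 0.4], 0, 1], [[0, 0, 0.2], 0, 1], [[0, 0, 0.05], 0, 1], [[0, 0, 0], 0, 1], [[0, 0, 0], 0, 1]]}}

```text
t: 28.57
ee_pos: [622.6, -174.2, 9.3]
orientation: [2.175, 2.266, 0.001]
ft_force: [0.4, 0.6, 0.0]
width: 49.9
grasp_force: 30.0
```

Call:
{"name": "move_arm", "arguments": {"steps": [[[0, 0, 0.08], 0, 1], [[0, 0, 0.06], 0, 1], [[0, 0, 0.03], 0, 1], [[0, 0, 0], 0, 1], [[0, 0, 0], 0, 1]]}}

```text
t: 28.98
ee_pos: [622.3, -174.3, 4.7]
orientation: [2.176, 2.266, 0.0]
ft_force: [-0.0, -0.7, -1.2]
width: 50.0
grasp_force: 30.0
```

Release, rise, and go towards the gauge.

Call:
{"name": "move_arm", "arguments": {"steps": [[[0, 0, 0], 0, 0.2], [[0, 0, 0], 0, 0.2], [[0, 0, 0], 0, 0.2], [[0, 0, 0], 0, 0.2], [[0, 0, -0.5], 0, 0.2], [[0, 0, -0.9], 0, 0.2], [[0, 0, -0.9], 0, 0.1], [[0, 0, -0.9], 0, 0], [[0, 0, -0.8], 0, 0], [[0, 0, 0], 0, 0]]}}

```text
t: 29.82
ee_pos: [625.2, -175.1, 109.9]
orientation: [2.171, 2.261, 0.006]
ft_force: [1.0, -0.4, 1.1]
width: 87.5
grasp_force: 0.0
```

```bash
cat > chk.py <<'E'
from fit import *
import sys
S=['top','side']; D={}
for n in S: D[n]=shot(n)
for a in sys.argv[1:]:
    t,x,y,w,z=a.split(',');ms=[]
    for n in S:
        L=[]
        for k in range(3):
            D[n]=shot(n)
            r=[m for m in cams.cut_out(n,t) if m['p']>.4]
            pr=proj(D[n],[float(x),float(y),float(z)+15]);r=[m for m in r if np.hypot(*(np.array(m['rect'][:2])-pr))<15]
            if r: ms.append((D[n],r[0]['pixels']))
        print(t,n,len(ms),pr.round())
    if ms: print(fit(t,ms,[float(x),float(y)],[float(w)],S=3,z=float(z)))
E
python3 chk.py dial_gauge,450.6,-185,-.075,0 star_knob,444,-89,1.28,0 gauge_board,631,103.7,-.09,0; python3 plan.py 450 -179 60 -.075
```

```text
dial_gauge top 0 [425. 217.]
dial_gauge side 3 [351. 151.]
[(0.164, [452.4, -184.6], -0.007)]
star_knob top 0 [385. 218.]
star_knob side 3 [344. 173.]
[(0.127, [447.1, -87.7], 1.227)]
gauge_board top 3 [306. 142.]
gauge_board side 6 [248. 207.]
[(0.165, [630.5, 104.0], -0.093)]
t 31.72 turn 1.33 | x -0.71 y -6.85 z 1.78 units q6 -0.33 w 87.8 g 0.0 [ 622.2 -174.2  104.6]
```

Call:
{"name": "move_arm", "arguments": {"steps": [[[0, 0, 0], 0.6, 0], [[0, 0, 0], 0.5, 0], [[-0.08, -0.856, 0], 0, 0], [[-0.08, -0.856, 0], 0, 0], [[-0.08, -0.856, 0], 0, 0], [[-0.08, -0.856, 0], 0, 0], [[-0.08, -0.856, 0], 0, 0], [[-0.08, -0.856, 0], 0, 0], [[-0.08, -0.856, 0], 0, 0], [[-0.08, -0.856, 0], 0, 0], [[0, 0, 0], 0, 0], [[0, 0, 0], 0, 0], [[0, 0, 0], 0, 0]]}}

```text
t: 32.8
ee_pos: [451.8, -181.2, 105.0]
orientation: [2.281, 2.158, 0.001]
ft_force: [0.4, -0.8, -0.5]
width: 87.8
grasp_force: 0.0
```

```bash
python3 plan.py 451.4 -179 -4 -.06
```

```text
t 32.80 turn 0.05 | x 0.09 y -0.02 z 4.36 units q6 -0.35 w 87.8 g 0.0 [ 451.8 -181.2  105. ]
```

Call:
{"name": "move_arm", "arguments": {"steps": [[[0.08, 0, 0.7], 0, 0], [[0, 0, 0.9], 0, 0], [[0, 0, 0.9], 0, 0], [[0, 0, 0.9], 0, 0], [[0, 0, 0.6], 0, 0.3], [[0, 0, 0.3], 0, 0.4], [[0, 0, 0.04], 0, 0.5], [[0, 0, 0], 0, 0.6], [[0, 0, 0], 0, 0.7], [[0, 0, 0], 0, 0.8], [[0, 0, 0], 0, 1], [[0, 0, 0], 0, 1], [[0, 0, 0], 0, 1], [[0, 0, 0], 0, 1], [[0, 0, 0], 0, 1]]}}

```text
t: 34.05
ee_pos: [450.8, -178.9, -3.7]
orientation: [2.281, 2.159, 0.001]
ft_force: [2.2, 0.4, 0.8]
width: 17.9
grasp_force: 1.0
```

Call:
{"name": "move_arm", "arguments": {"steps": [[[0, 0, 0], 0, 1], [[0, 0, 0], 0, 1], [[0, 0, -0.4], 0, 1], [[0, 0, -0.8], 0, 1], [[0, 0, -0.9], 0, 1], [[0, 0, -0.9], 0, 1], [[0, 0, -0.3], 0, 1], [[0, 0, 0], 0, 1], [[0, 0, 0], 0, 1]]}}

```text
t: 34.8
ee_pos: [450.4, -178.7, 78.6]
orientation: [2.282, 2.159, 0.0]
ft_force: [0.2, 0.7, -1.1]
width: 17.5
grasp_force: 30.0
```

```bash
python3 plan.py 630.8 103.8 8.5 -.06
```

```text
t 34.80 turn 0.05 | x 11.71 y 6.53 z 2.80 units q6 -0.35 w 17.5 g 30.0 [ 450.4 -178.7   78.6]
```

Call:
{"name": "move_arm", "arguments": {"steps": [[[0.781, 0.435, 0], 0, 1], [[0.781, 0.435, 0], 0, 1], [[0.781, 0.435, 0], 0, 1], [[0.781, 0.435, 0], 0, 1], [[0.781, 0.435, 0], 0, 1], [[0.781, 0.435, 0], 0, 1], [[0.781, 0.435, 0], 0, 1], [[0.781, 0.435, 0], 0, 1], [[0.781, 0.435, 0], 0, 1], [[0.781, 0.435, 0], 0, 1], [[0.781, 0.435, 0], 0, 1], [[0.781, 0.435, 0], 0, 1], [[0.781, 0.435, 0], 0, 1], [[0.781, 0.435, 0], 0, 1], [[0.781, 0.435, 0], 0, 1], [[0, 0, 0], 0, 1], [[0, 0, 0.7], 0, 1], [[0, 0, 0.6], 0, 1], [[0, 0, 0], 0, 1]]}}

```text
t: 36.38
ee_pos: [625.9, 104.0, 41.5]
orientation: [-2.278, -2.156, 0.01]
ft_force: [-1.1, 0.1, -1.0]
width: 17.9
grasp_force: 30.0
```

```bash
python3 plan.py 630.8 103.8 9 -.06
```

```text
t 36.38 turn 0.06 | x 0.01 y 0.20 z 1.30 units q6 0.20 w 17.9 g 30.0 [625.9 104.   41.5]
```

Call:
{"name": "move_arm", "arguments": {"steps": [[[0, 0, 0.5], 0, 1], [[0, 0, 0.4], 0, 1], [[0, 0, 0.2], 0, 1], [[0, 0, 0.04], 0, 1], [[0, 0, 0], 0, 1], [[0, 0, 0], 0, 1]]}}

```text
t: 36.88
ee_pos: [629.9, 104.6, 17.9]
orientation: [2.282, 2.159, 0.001]
ft_force: [0.1, -0.1, -1.6]
width: 17.8
grasp_force: 30.0
```

```bash
python3 plan.py 630.8 103.8 8.5 -.06; python3 chk.py dial_gauge,630.8,98,-.06,16
```

```text
t 36.88 turn 0.05 | x -0.03 y 0.04 z 0.38 units q6 0.20 w 17.8 g 30.0 [629.9 104.6  17.9]
dial_gauge top 0 [308. 140.]
dial_gauge side 3 [248. 200.]
[(0.325, [641.0, 98.0], 0.551)]
```

Call:
{"name": "move_arm", "arguments": {"steps": [[[0, 0.03, 0.15], 0, 1], [[0, 0, 0.1], 0, 1], [[0, 0, 0.07], 0, 1], [[0, 0, 0.03], 0, 1], [[0, 0, 0], 0, 1], [[0, 0, 0], 0, 1]]}}

```text
t: 38.08
ee_pos: [630.3, 104.6, 8.7]
orientation: [-2.282, -2.159, 0.0]
ft_force: [-1.1, 0.3, -1.6]
width: 17.7
grasp_force: 30.0
```

Release and rise.

Call:
{"name": "move_arm", "arguments": {"steps": [[[0, 0, 0.02], 0, 1], [[0, 0, 0], 0, 0.6], [[0, 0, 0], 0, 0.6], [[0, 0, 0], 0, 0.6], [[0, 0, 0], 0, 0.5], [[0, 0, 0], 0, 0.4], [[0, 0, -0.5], 0, 0.4], [[0, 0, -0.9], 0, 0.3], [[0, 0, -0.9], 0, 0.2], [[0, 0, -0.9], 0, 0.1], [[0, 0, -0.6], 0, 0], [[0, 0, 0], 0, 0]]}}

```text
t: 39.08
ee_pos: [632.9, 105.0, 107.9]
orientation: [2.279, 2.157, 0.009]
ft_force: [0.2, -0.5, 0.3]
width: 82.8
grasp_force: 0.0
```

```bash
python3 plan.py 444 -89 60 1.27
```

```text
t 39.08 turn -15.19 | x 4.92 y -9.65 z 1.92 units q6 0.20 w 82.8 g 0.0 [632.9 105.  107.9]
```

Call:
{"name": "move_arm", "arguments": {"steps": [[[0, 0, 0], -1, 0], [[0, 0, 0], -1, 0], [[0, 0, 0], -1, 0], [[0, 0, 0], -1, 0], [[0, 0, 0], -1, 0], [[0, 0, 0], -1, 0], [[0, 0, 0], -1, 0], [[0, 0, 0], -1, 0], [[0, 0, 0], -1, 0], [[0, 0, 0], -1, 0], [[0, 0, 0], -1, 0], [[0, 0, 0], -1, 0], [[0, 0, 0], -1, 0], [[0, 0, 0], -1, 0], [[0, 0, 0], -1, 0], [[0, 0, 0], -0.2, 0], [[0, 0, 0], 0, 0]]}}

```text
t: 40.5
ee_pos: [629.9, 104.6, 102.9]
orientation: [-0.471, -3.105, 0.0]
ft_force: [0.2, -0.6, 0.5]
width: 87.8
grasp_force: 0.0
```

```bash
python3 plan.py 450.5 -90.5 60 1.27;python3 chk.py dial_gauge,630.8,98,-.06,12
```

```text
t 40.50 turn 0.00 | x 4.54 y -9.58 z 1.71 units q6 -1.12 w 87.8 g 0.0 [629.9 104.6 102.9]
dial_gauge top 0 [308. 140.]
dial_gauge side 3 [248. 202.]
[(0.102, [631.1, 96.8], -0.005)]
```

Call:
{"name": "move_arm", "arguments": {"steps": [[[0.413, -0.871, 0], 0, 0], [[0.413, -0.871, 0], 0, 0], [[0.413, -0.871, 0], 0, 0], [[0.413, -0.871, 0], 0, 0], [[0.413, -0.871, 0], 0, 0], [[0.413, -0.871, 0], 0, 0], [[0.413, -0.871, 0], 0, 0], [[0.413, -0.871, 0], 0, 0], [[0.413, -0.871, 0], 0, 0], [[0.413, -0.871, 0], 0, 0], [[0.413, -0.871, 0], 0, 0], [[0, 0, 0.4], 0, 0], [[0, 0, 0.6], 0, 0], [[0, 0, 0.6], 0, 0], [[0, 0, 0], 0, 0]]}}

```text
t: 42.45
ee_pos: [450.0, -90.3, 61.4]
orientation: [-0.469, -3.103, -0.0]
ft_force: [-0.6, -0.5, 0.4]
width: 87.5
grasp_force: 0.0
```

```bash
python3 plan.py 450.5 -90.5 -11 1.27;python3 chk.py star_knob,445,-89,1.28,0
```

```text
t 42.45 turn 0.01 | x -0.02 y -0.00 z 2.89 units q6 -1.49 w 87.5 g 0.0 [450.  -90.3  61.4]
star_knob top 0 [385. 218.]
star_knob side 3 [344. 173.]
[(0.124, [446.9, -87.8], 1.27)]
```

Call:
{"name": "move_arm", "arguments": {"steps": [[[0, 0, 0.8], 0, 0], [[0, 0, 0.8], 0, 0], [[0, 0, 0.7], 0, 0], [[0, 0, 0.3], 0, 0], [[0, 0, 0.1], 0, 0.2], [[0, 0, 0.1], 0, 0.2], [[0, 0, 0.05], 0, 0.3], [[0, 0, 0.03], 0, 0.3], [[0, 0, 0], 0, 0.4], [[0, 0, 0], 0, 0.5], [[0, 0, 0], 0, 0.6], [[0, 0, 0], 0, 0.8], [[0, 0, 0], 0, 1], [[0, 0, 0], 0, 1], [[0, 0, 0], 0, 1]]}}

```text
t: 44.4
ee_pos: [451.5, -90.8, -8.3]
orientation: [0.469, 3.106, -0.0]
ft_force: [0.8, 0.2, 6.0]
width: 45.7
grasp_force: 30.0
```

Call:
{"name": "move_arm", "arguments": {"steps": [[[0, 0, -0.3], 0, 1], [[0, 0, -0.7], 0, 1], [[0, 0, -0.9], -0.8, 1], [[0, 0, -0.9], -0.8, 1], [[0, 0, -0.7], -0.7, 1], [[0, 0, 0], 0, 1], [[0, 0, 0], 0, 1]]}}

```text
t: 44.98
ee_pos: [451.7, -90.9, 79.7]
orientation: [0.157, 3.135, -0.001]
ft_force: [-0.5, 0.3, -0.5]
width: 45.5
grasp_force: 30.0
```

```bash
python3 plan.py 580.2 292.6 -4 1.47;python3 chk.py star_knob,447,-89,1.47,88
```

```text
t 44.98 turn 0.01 | x -3.57 y 15.78 z 3.35 units q6 -1.69 w 45.5 g 30.0 [451.7 -90.9  79.7]
star_knob top 0 [390. 211.]
star_knob side 3 [345. 146.]
[(0.502, [442.9, -85.2], 1.567)]
```

Call:
{"name": "move_arm", "arguments": {"steps": [[[-0.198, 0.877, 0], 0, 1], [[-0.198, 0.877, 0], 0, 1], [[-0.198, 0.877, 0], 0, 1], [[-0.198, 0.877, 0], 0, 1], [[-0.198, 0.877, 0], 0, 1], [[-0.198, 0.877, 0], 0, 1], [[-0.198, 0.877, 0], 0, 1], [[-0.198, 0.877, 0], 0, 1], [[-0.198, 0.877, 0], 0, 1], [[-0.198, 0.877, 0], 0, 1], [[-0.198, 0.877, 0], 0, 1], [[-0.198, 0.877, 0], 0, 1], [[-0.198, 0.877, 0], 0, 1], [[-0.198, 0.877, 0], 0, 1], [[-0.198, 0.877, 0], 0, 1], [[-0.198, 0.877, 0], 0, 1], [[-0.198, 0.877, 0], 0, 1], [[-0.198, 0.877, 0], 0, 1], [[0, 0, 0], 0, 1], [[0, 0, 0], 0, 1]]}}

```text
t: 47.35
ee_pos: [578.6, 293.9, 78.5]
orientation: [-0.153, -3.138, 0.0]
ft_force: [-0.7, -0.7, -0.8]
width: 45.6
grasp_force: 30.0
```

Call:
{"name": "move_arm", "arguments": {"steps": [[[0, 0, 0.7], 0, 1], [[0, 0, 0.8], 0, 1], [[0, 0, 0.7], 0, 1], [[0, 0, 0.5], 0, 1], [[0, 0, 0.3], 0, 1], [[0, 0, 0], 0, 1], [[0, 0, 0], 0, 1]]}}

```text
t: 47.93
ee_pos: [578.7, 292.8, 3.9]
orientation: [-0.156, -3.137, 0.0]
ft_force: [0.2, 1.0, -1.2]
width: 45.3
grasp_force: 30.0
```

```bash
python3 plan.py 580.2 292.6 -4 1.47
```

```text
t 47.93 turn 0.02 | x -0.06 y -0.00 z 0.31 units q6 -1.02 w 45.3 g 30.0 [578.7 292.8   3.9]
```

Call:
{"name": "move_arm", "arguments": {"steps": [[[0, 0, 0.1], 0, 1], [[0, 0, 0.1], 0, 1], [[0, 0, 0.07], 0, 1], [[0, 0, 0.03], 0, 1], [[0, 0, 0], 0, 1], [[0, 0, 0], 0, 1]]}}

```text
t: 48.43
ee_pos: [578.7, 293.3, -3.6]
orientation: [0.155, 3.138, 0.0]
ft_force: [-0.1, 0.2, -0.1]
width: 46.0
grasp_force: 30.0
```

Call:
{"name": "move_arm", "arguments": {"steps": [[[0, 0, 0.04], 0, 1], [[0, 0, 0], 0, 0.36], [[0, 0, 0], 0, 0.36], [[0, 0, 0], 0, 0.36], [[0, 0, 0], 0, 0.36], [[0, 0, -0.4], 0, 0.36], [[0, 0, -0.9], 0, 0.36], [[0, 0, -0.9], 0, 0.36], [[0, 0, -0.9], 0, 0.36], [[0, 0, -0.9], 0, 0.2], [[0, 0, -0.9], 0, 0], [[0, 0, -0.9], 0, 0], [[0, -0.9, -0.9], 0, 0], [[0, -0.9, -0.9], 0, 0], [[0, -0.9, -0.9], 0, 0], [[0, -0.9, 0], 0, 0], [[0, -0.9, 0], 0, 0], [[0, -0.9, 0], 0, 0], [[0, -0.9, 0], 0, 0]]}}

```text
t: 50.02
ee_pos: [562.9, 135.5, 208.9]
orientation: [0.155, 3.137, 0.0]
ft_force: [-0.0, -0.4, 0.2]
width: 87.5
grasp_force: 0.0
```

```bash
python3 - <<'E'
from h import *
print(ctrl.get_obs()['ee_pos'],ctrl.get_obs()['t'])
a=shot('side')['image'][110:370,140:400,::-1];cv2.imwrite('pics/f1.png',cv2.resize(a,(600,600),interpolation=cv2.INTER_CUBIC))
E
```

```text
[562.8971905  135.47962541 208.88627107] 50.0167
```

View pics/f1.png

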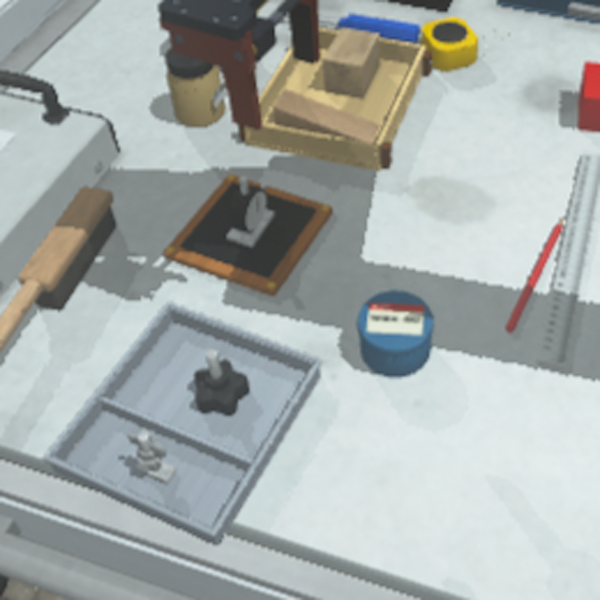

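The picture shows the block and wedge flat in the crate (around 340,95). The knob (220,385) and T-bolt (148,458) stand upright in their bays, the gauge stands in the middle of the mat (252,222), and the tin has not moved.

```bash
python3 -c "
from workcell import ctrl
print(ctrl.close_job())"
```

```text
the job is handed in; nothing more can be done
None
```

I handed the job in at about 50 s of robot time: in the last side picture all five things are upright and released in their places, and the grease tin has not moved; the verdict itself was not reported back.

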